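# Zero the teaching colorimeter

### The arm

A 6-joint arm with a two-finger parallel gripper is mounted at the origin on the work surface. World frame = base frame: x ahead of the robot, y to its left, z up, the work surface at z = 0. Lengths are in mm, angles in rad, forces in N, time in s.
With the tool pointing down it reaches from about 400 to 925 mm from the base axis. Payload 12.5 kg.
Tool frame: the origin (TCP) lies on the front face of the gripper's body, between the roots of the fingers; the fingertips stand 78 mm ahead of it and the grasp point (between the pads) lies 59 mm ahead of it (env.nose_length is the distance from the TCP to the fingertips, in mm); z points along the fingers, y is the line along which they close (so a half turn about z gives the same grasp; the last joint's range is limited). The gripper opens to 95 mm and grips with 3 to 60 N. Pads are 20 mm wide; open, the fingers measure 119 mm over their backs; the gripper's body (75 mm by 180 mm) begins 59 mm behind the grasp point.
Start: joints at [1.162, 0.491, 1.559, -0, 1.092, -0.106], TCP at [186.351, 596.583, 292.261] pointing down, gripper open.
Joint ranges: [-3.1, 3.1], [-0.84, 2.19], [0.05, 2.79], [-1.13, 4.28], [0.06, 2.93], [-2.69, 2.69]. Speed limits (rad/s): [2.22, 2.22, 2.79, 3.14, 3.14, 3.14].

### API

Orientations are given as [roll, pitch, yaw] about the fixed x, y, z axes, in that order (R = Rz(yaw) Ry(pitch) Rx(roll)).
In Python, from cell import env gives the robot as it stands.
- The arm moves only by the tool jog_arm, never from a script. Its argument "motion" is a list of rows, each a list of 7 numbers: the turn, a rotation vector about the tool's x, y, z in degrees, then the shift along the tool's x, y, z in mm, then the finger opening in mm, from 0 to 95.1. In form: [[wx, wy, wz, x, y, z, hand], ...]. A call has 1 to 10 rows; each row shifts and turns the commanded pose from where the row before left it, along the tool's axes as they then stand; what a row does not reach is not made up. A row lasts 1/8 s, in which the tool goes at most 62.5 mm and 10.7 degrees, less where a joint would pass 70% of its speed; a pose out of reach is approached as far as the arm can. A call is refused whole if a number of a shift passes 62.5 or a number of a turn 10.7, either way. A call with a gripper value outside its range is refused whole. The fingers move at their own pace and stop on an object; the grip force is fixed at half the most. Time passes only in rows, so rows that do not move let the fingers close. It gives the time, the measured TCP pose, the force, the opening and the grip force at its end, in the units of the state.
- env.state(): the state, without advancing time (a new reading comes with each control period).
- env.read_camera(name): name is "scene" or "top" or "wrist"; returns a dict with "color" (480x640x3 uint8, red, green, blue), "z_map" (480x640 float32, mm along the optical axis (not along the pixel's ray), 0 where there is no reading), "camera_matrix" (3x3 intrinsics, pixels), "k1" (the pictures are not rectified: a ray, as slopes to the right and down, at radius r is drawn at 1 + k1 r^2 times it, then the intrinsics apply), "world_to_cam" (4x4, takes a point from world to camera coordinates). Camera axes: x right, y up, looking along -z (the intrinsics and any distortion apply to the point x, -y, -z); pixel columns grow to the right and rows downward; lengths in mm; the calibration is good to about 2 mm. A picture is of the moment at which its call begins.
- env.job_done(): hands the job in; it is judged then, once.
Trained networks look in the newest picture that a camera, given by its name, has taken for a name from the list of things; names that differ only in an ending like _2 or _b are one class to them, and where a whole thing is asked for, a point or a joint stands for the part that bears it (a point fixed in the world has none). Each returns a list of dicts, best first, with "score" (0 to 1); they miss things now and then, are a little off and sometimes report something else, mostly with a low value. They report only what shows in the picture. A call takes as long as a camera call. They do not tell look-alikes from the thing itself.
- env.recognise(camera, thing): "location" ([column, row] in pixels, amid what is visible of it).
The state is a dict: "t": time; "joints": joint angles; "qvel": joint speeds; "tau": joint torques, N m; "eef_pos": TCP position; "tcp_rot": TCP orientation; "ft_force": force on the tool from outside, world axes, zero at the start; "moment": the same for the moment, N m; "opening": opening from 0.0 (shut) to 1.0 (fully open); "grip_force": force on a finger pad.
Only numpy, scipy, OpenCV 4.12 (cv2) and the standard library are available. Lean on these libraries where they do the work, as an engineer would, in place of code of your own. Each camera call takes 0.05 s, during which the arm holds its last target. There are 200 camera calls.

### The job

Set the colorimeter to dark zero: turn the filter wheel by its rim until the white zero line, now hidden in the housing, stands straight up at the top, and let go so that it rests there. Then push the dovetailed lid along its tapered way over the cell well, firmly, until it wedges tight. Do not disturb the other things on the bench.

Things in the scene. Friction and masses are not known exactly. Their poses are not given: they have to be found in the camera images.
- filter_wheel: Upright disc 160 mm across, 18 mm thick: flat aluminium faces, black rubber rim, six like amber windows. Origin: its centre on the axle, 100 mm up. x lies along the level axle (the faces look to +x, -x); z points from the axle to the zero line and turns with it. Turns endlessly either way with light drag (0.025 N m), stops soon once let go; can be pinched across its faces or dragged by its rim.
- zero_line (a point): Outer end of the wheel's only straight line: white, inlaid flush, 5 mm wide, across the rim and 32 mm down both faces. This point is on the rim, 80 mm from the axle, mid-thickness. It starts hidden in the housing; at the top it is 180 mm above the table.
- wheel_unit: Fixed grey housing in which the wheel's lower half is sunk: 56 mm along its x (the axle), 190 mm along its y, 104 mm high; all of the wheel above that is bare. Origin on the table, straight below the wheel's centre. A lens tube 40 mm across stands out 34 mm from its +x side, 45 mm above the table.
- chamber: Fixed grey block, 180 mm along x, 124 mm along y; a dovetailed way runs the length of its top. Origin under its centre, on the table. Floor of the way 60 mm up; its walls stand 14 mm higher, lean in by 30 degrees and close in towards +x by 7 degrees each side. A black square cell well 34 mm wide is at x = 25 mm. Tube stubs stand out 30 mm on both long sides, 30 mm up.
- lid_rib (a point): Mid-point of the loose black dovetailed lid (120 g, 100 mm long, 14 mm thick, sloped like the way, axes as the chamber's). A plain aluminium cross rib, 14 mm along x, 44 mm along y, 28 mm high, stands on its middle. This point: mid-length, mid-width, 28 mm above the lid's underside, 88 mm above the table; the rib's top is 14 mm higher. Starts drawn back 45 to 75 mm towards the chamber's -x end.
- home_point (a point): Fixed on the chamber (x = 25 mm, y = 0, 88 mm above the table), over the cell well: lid_rib comes here when the lid just touches both walls of the taper. Pushed firmly along +x (10 to 20 N) it wedges within 1 mm of here and stays by friction. The way is smooth (friction about 0.2); short of home the lid slides easily.
- wash_bottle: Bystander: white plastic wash bottle, 56 mm across, 170 mm high. Origin under its centre.
- measuring_glass: Bystander: open glass vessel, 68 mm across, 120 mm high. Origin under its centre.
- dropper_bottle: Bystander: small white dropper bottle, 36 mm across, 85 mm high. Origin under its centre.
- jar: Bystander: amber glass jar with a black cap, 56 mm across, 110 mm high. Origin under its centre.
- cuvette_box: Bystander: closed cardboard box, 50 by 70 by 30 mm. Origin under its centre.
- dish: Bystander: flat clear round dish, 56 mm across, 12 mm high. Origin under its centre.
- stopper: Bystander: cork stopper, 30 mm across, 25 mm high. Origin under its centre.
Not all that is in view belongs to the job. Leave any red look-alike of the wheel_unit alone.

How it is judged:
By the outcome, as a careful person would: the job done as asked, in the order asked, and still so for the second after the job is handed in, with the robot touching nothing.
It also fails if it takes over 72 s, if anything falls off the work surface, if the arm or the gripper's body presses on something with over 40 N, if the wrist force passes 120 N, or if a joint passes its speed limit or range.

## Working session

There is one attempt and no reset: what is moved stays moved. The work goes in short steps, Python scripts to look and compute and a tool call to move; the robot and the scene stay as the last step left them, time stands still between calls to the robot, and variables do not carry over. Pictures are saved under pics/ and viewed, at most 10 in all, crops included, and the job is handed in when it is done.

Besides the shell and the picture viewer there is one more tool, called by a JSON object that holds its "op" and its "data". jog_arm: Moves the arm, as the interface text tells. Its arguments: {"type":"object","properties":{"motion":{"type":"array"}},"required":["motion"]}

```bash
mkdir -p pics; ls; cat > h.py <<'E'
import numpy as np, cv2, json
from cell import env
def ray(c,px):
    K=c["camera_matrix"]; d=np.array([(px[0]-K[0,2])/K[0,0],(px[1]-K[1,2])/K[1,1]]); s=d.copy()
    for _ in range(20): s=d/(1+c["k1"]*(s@s))
    return s
def w(c,px,z=None,plane=None):
    """pixel -> world, using depth z or world-height plane"""
    s=ray(c,px); T=np.linalg.inv(c["world_to_cam"]); v=np.array([s[0],-s[1],-1.])
    o=T[:3,3]; d=T[:3,:3]@v
    if plane is not None: return o+d*(plane-o[2])/d[2]
    if z is None: z=c["z_map"][int(round(px[1])),int(round(px[0]))]
    return o+d*z
def cloud(c):
    K=c["camera_matrix"]; v,u=np.mgrid[:480,:640]
    p=cv2.undistortPoints(np.stack([u,v],-1).reshape(-1,1,2).astype(np.float64),K,np.array([c["k1"],0,0,0.])).reshape(480,640,2)
    z=c["z_map"]; P=np.stack([p[...,0]*z,-p[...,1]*z,-z],-1); T=np.linalg.inv(c["world_to_cam"])
    return P@T[:3,:3].T+T[:3,3]
def proj(c,P):
    q=c["world_to_cam"]@np.append(P,1); s=np.array([q[0],-q[1]])/-q[2]; s=s*(1+c["k1"]*(s@s)); K=c["camera_matrix"]
    return [K[0,0]*s[0]+K[0,2],K[1,1]*s[1]+K[1,2]]
def save(n,im,k=1): cv2.imwrite(f"pics/{n}.png",cv2.resize(im[...,::-1],None,fx=k,fy=k,interpolation=cv2.INTER_CUBIC))
E
python3 - <<'E'
from h import *
for n in ("scene","top"):
    c=env.read_camera(n); save(n+"0",c["color"])
    print(n,np.linalg.inv(c["world_to_cam"])[:3,3])
    for t in ("filter_wheel","wheel_unit","zero_line","chamber","lid_rib","wash_bottle","measuring_glass","dropper_bottle","jar","cuvette_box","dish","stopper"):
        for r in env.recognise(n,t)[:3]:
            print(t,round(r["score"],2),np.round(r["location"]),np.round(w(c,r["location"])))
E
```

```text
pics
scene [1146.07007666 -229.7499659   664.65873578]
filter_wheel 0.7 [395. 236.] [569. 209. 141.]
filter_wheel 0.68 [393. 171.] [349. 346. 139.]
wheel_unit 0.97 [392. 263.] [597. 187. 103.]
wheel_unit 0.96 [392. 190.] [373. 331. 106.]
wheel_unit 0.51 [176. 324.] [ 545. -208.   71.]
zero_line 0.89 [390. 169.] [353. 336. 149.]
zero_line 0.68 [390. 236.] [576. 193. 151.]
chamber 0.94 [162. 355.] [ 591. -242.   59.]
chamber 0.24 [452. 258.] [555. 381.  17.]
lid_rib 0.8 [175. 327.] [ 555. -212.   77.]
wash_bottle 0.57 [304. 304.] [622.  -4. 100.]
wash_bottle 0.43 [165. 356.] [ 594. -239.   60.]
measuring_glass 0.7 [189. 402.] [ 740. -224.  119.]
dropper_bottle 0.58 [354. 260.] [504. 162.  52.]
dropper_bottle 0.49 [335. 376.] [717.   9.  13.]
jar 0.89 [430. 294.] [680. 217.  84.]
jar 0.62 [266. 269.] [426.  -5.  29.]
cuvette_box 0.97 [266. 267.] [423.  -4.  31.]
dish 0.56 [334. 373.] [710.  11.  12.]
stopper 0.72 [455. 255.] [556. 387.  25.]
top [ 399.67347395   88.78172715 1185.53211865]
filter_wheel 0.69 [164. 340.] [342. 343. 177.]
filter_wheel 0.64 [231. 233.] [545. 222. 168.]
filter_wheel 0.19 [441. 218.] [ 594. -210.   64.]
wheel_unit 0.78 [236. 239.] [543. 221.  92.]
wheel_unit 0.56 [167. 336.] [350. 337. 175.]
zero_line 0.8 [166. 339.] [343. 339. 175.]
zero_line 0.65 [235. 230.] [548. 214. 179.]
chamber 0.93 [439. 218.] [ 595. -207.   59.]
chamber 0.61 [337. 304.] [413.  11.  31.]
lid_rib 0.57 [442. 246.] [ 534. -207.   74.]
wash_bottle 0.75 [341. 217.] [585.   9. 124.]
wash_bottle 0.43 [442. 245.] [ 534. -205.   85.]
measuring_glass 0.88 [447. 163.] [ 725. -236.   31.]
dropper_bottle 0.55 [265. 265.] [490. 162.  86.]
jar 0.86 [232. 188.] [645. 231. 109.]
cuvette_box 0.69 [339. 305.] [410.   7.  31.]
dish 0.83 [338. 171.] [708.   7.  11.]
dish 0.17 [234. 232.] [548. 217. 163.]
stopper 0.71 [235. 236.] [545. 221. 117.]
stopper 0.59 [165. 242.] [543. 386.  28.]
```

View pics/scene0.png

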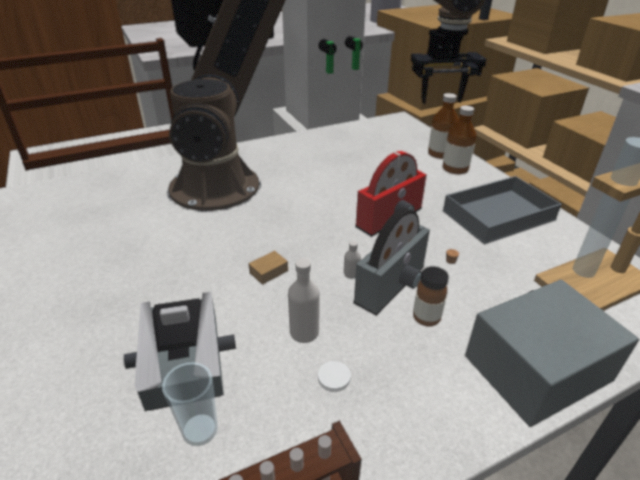

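View pics/top0.png

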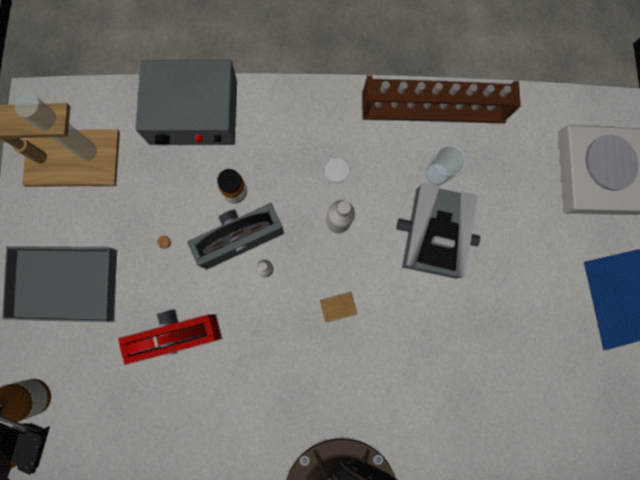

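The pictures show the grey wheel unit at scene (392,263) / top (236,239). The red look-alike is at scene (392,190) / top (167,336). The chamber is at scene (165,350) / top (439,230), with its lid drawn toward the robot and the glass standing close to its far end. The grey unit is the one to use; next I measure the poses and crop it.

```bash
cat > m.py <<'E'
from h import *
c=env.read_camera("top"); s=env.read_camera("scene"); P=cloud(c); S=cloud(s)
def sel(Q,ctr,r,z0,z1):
    return Q[(np.hypot(Q[...,0]-ctr[0],Q[...,1]-ctr[1])<r)&(Q[...,2]>z0)&(Q[...,2]<z1)]
for n,Q in (("top",P),("scene",S)):
    for nm,ctr,r,z0,z1 in (("housing",(545,221),120,98,109),("wheelhi",(545,221),110,125,185),("chamber",(594,-208),130,66,79),("rib",(534,-207),40,92,110)):
        a=sel(Q,ctr,r,z0,z1)
        if len(a)<8: print(n,nm,len(a)); continue
        (x,y),sz,an=cv2.minAreaRect(a[:,:2].astype(np.float32)); print(n,nm,len(a),np.round((x,y),1),np.round(sz),round(an,1),"z",np.round(np.percentile(a[:,2],[5,50,95])))
q=np.hstack([c["color"][120:300,150:300],c["color"][120:300,370:520]]); save("crop_top",q,2.6)
E
python3 m.py
```

```text
top housing 1381 [588.1 242.5] [140. 190.] 27.5 z [100. 104. 108.]
top wheelhi 912 [552.4 223.2] [ 18. 151.] 24.9 z [130. 164. 180.]
top chamber 3595 [ 600.5 -217.2] [126. 243.] 78.2 z [69. 73. 77.]
top rib 146 [ 541.5 -205.8] [45. 14.] 77.2 z [ 95. 101. 104.]
scene housing 1019 [598.  232.9] [131. 195.] 12.9 z [ 99. 103. 108.]
scene wheelhi 1116 [553.8 220.1] [ 20. 151.] 25.2 z [128. 154. 179.]
scene chamber 4637 [ 598.6 -218.8] [124. 244.] 78.3 z [69. 74. 76.]
scene rib 247 [ 541.4 -207.3] [43. 16.] 77.8 z [ 93. 100. 103.]
```

View pics/crop_top.png

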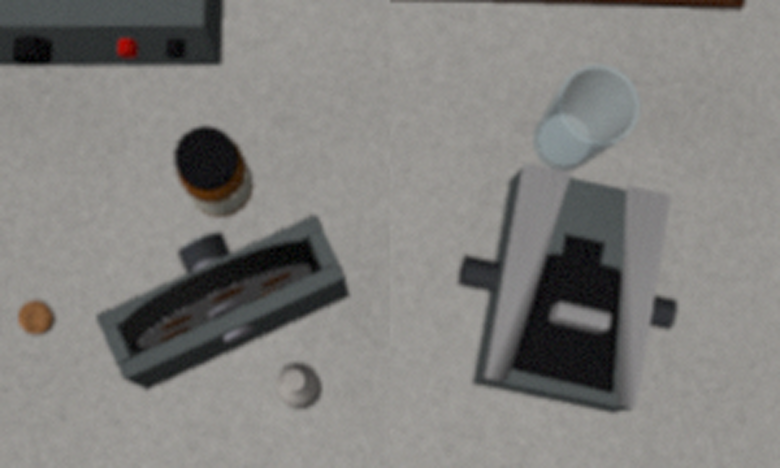

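Left crop: the grey unit has no white line showing, its lens tube is toward far +x (205,250), and the jar (210,150) and dropper (300,385) are nearby. Right crop: the lid rib is at (580,317) and the way narrows upward, toward world +x.

```bash
python3 - <<'E'
from h import *
c=env.read_camera("top"); P=cloud(c); S=cloud(env.read_camera("scene"))
for Q in (P,S):
    yaw=np.radians(-12); R=np.array([[np.cos(yaw),np.sin(yaw)],[-np.sin(yaw),np.cos(yaw)]])
    l=(Q[...,:2]-[541.5,-206.5])@R.T; m=(Q[...,2]>69)&(Q[...,2]<79)&(np.abs(l[...,1])>45)&(np.abs(l[...,1])<72)&(np.abs(l[...,0])<190)
    for sg in (1,-1):
        a=l[m&(l[...,1]*sg>0)]; print(len(a),np.round(np.percentile(a[:,0],[0,1,99,100])),np.round(np.percentile(a[:,1],[0,1,99,100])))
st=env.state(); print({k:np.round(v,3) for k,v in st.items()})
from scipy.spatial.transform import Rotation as Ro
R=Ro.from_euler('xyz',st["tcp_rot"]).as_matrix(); print(R.round(3))
w_=env.read_camera("wrist"); print((np.linalg.inv(w_["world_to_cam"])[:3,3]-st["eef_pos"])@R)
E
```

```text
741 [-61. -59. 150. 172.] [45. 45. 65. 65.]
593 [-61. -59. 117. 120.] [-61. -61. -45. -45.]
861 [-63. -61. 182. 186.] [45. 45. 62. 62.]
912 [-62. -59. 118. 121.] [-63. -62. -45. -45.]
{'t': np.float64(1.5), 'joints': array([ 1.162,  0.491,  1.559, -0.   ,  1.092, -0.106]), 'qvel': array([-0.   , -0.003,  0.002, -0.   , -0.002,  0.001]), 'tau': array([ 1.0000e-03, -6.1247e+01, -2.5843e+01,  6.9000e-02,  4.5000e-02,
       -0.0000e+00]), 'eef_pos': array([186.367, 596.567, 292.241]), 'tcp_rot': array([3.142, 0.   , 2.839]), 'ft_force': array([-0.453, -0.038, -0.228]), 'moment': array([-0.02 ,  0.044, -0.05 ]), 'grip_force': np.float64(0.0), 'opening': np.float64(1.0)}
[[-0.955  0.298  0.   ]
 [ 0.298  0.955  0.   ]
 [-0.     0.    -1.   ]]
[ 66.15266458  -1.37847994 -91.92420992]
```

{"op": "jog_arm", "data": {"motion": [[0,0,5.3,-51.3,-27.7,0,95],[0,0,5.3,-53.6,-22.9,0,95],[0,0,5.3,-55.5,-17.8,0,95],[0,0,5.3,-56.9,-12.6,0,95],[0,0,5.3,-57.8,-7.3,0,95],[0,0,5.3,-58.3,-1.9,0,95],[0,0,5.3,-58.2,3.5,0,95],[0,0,5.3,-57.6,8.8,0,95],[0,0,5.3,-56.6,14.1,0,95],[0,0,0,0,0,0,95]]}}

```text
t: 2.8
eef_pos: [554.7, 218.1, 291.9]
tcp_rot: [3.141, 0.0, 2.001]
ft_force: [-0.3, 0.7, 0.0]
opening: 1.001
grip_force: 0.0
```

```bash
cat > wr.py <<'E'
from h import *
import sys
c=env.read_camera("wrist"); save(sys.argv[1],c["color"]); P=cloud(c)
a=P[(P[...,2]>125)&(P[...,2]<186)&(np.hypot(P[...,0]-553,P[...,1]-221)<100)]
(x,y),sz,an=cv2.minAreaRect(a[:,:2].astype(np.float32)); print(len(a),x,y,sz,an,np.percentile(a[:,2],[50,99]))
E
python3 wr.py w1
```

```text
6388 543.853271484375 239.77655029296875 (17.983749389648438, 113.218017578125) 25.228443145751953 [174.25889854 180.12745196]
```

View pics/w1.png

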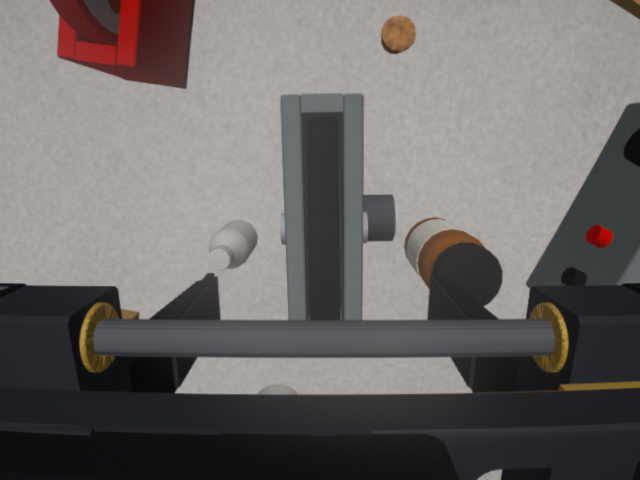

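Wrist view: the wheel lies edge-on at columns 300–345, centred between the fingers, with the jar (470,270) and dropper (235,245) clear.

{"op": "jog_arm", "data": {"motion": [[0,0,0,53.5,-0.5,0,60],[0,0,0,0,0,45.5,50],[0,0,0,0,0,45.5,45],[0,0,0,0,0,0,5],[0,0,0,0,0,0,5],[0,0,0,0,0,0,5],[0,0,0,0,0,0,5],[0,0,0,0,0,0,5]]}}

```text
t: 3.85
eef_pos: [529.6, 269.1, 201.9]
tcp_rot: [3.141, 0.0, 2.006]
ft_force: [-0.3, 0.5, -0.0]
opening: 0.214
grip_force: 0.0
```

{"op": "jog_arm", "data": {"motion": [[0,0,0,0,0,0,5],[0,0,0,0,0,0,5],[0,0,0,-8.4,0,-8.4,5],[0,0,0,-9.7,0,-6.8,5],[0,0,0,-10.8,0,-5,5],[0,0,0,-11.4,0,-3,5],[0,0,0,-11.8,0,-1,5],[0,0,0,-11.8,0,1,5],[0,0,0,-11.4,0,3,5],[0,0,0,-10.8,0,5,5]]}}

```text
t: 5.1
eef_pos: [567.2, 191.6, 217.6]
tcp_rot: [3.137, -0.0, 2.007]
ft_force: [5.5, 6.2, 4.4]
opening: 0.19
grip_force: 30.0
```

{"op": "jog_arm", "data": {"motion": [[0,0,0,-9.7,0,6.8,5],[0,0,0,-8.4,0,8.4,5],[0,0,0,0,0,0,5]]}}

```text
t: 5.48
eef_pos: [575.5, 174.3, 202.1]
tcp_rot: [3.136, 0.002, 2.006]
ft_force: [9.3, -0.9, -0.9]
opening: 0.189
grip_force: 30.0
```

```bash
python3 - <<'E'
from h import *
c=env.read_camera("scene"); a=np.array(proj(c,[553,221,150])); print(a)
for r in env.recognise("scene","zero_line"): print(r, w(c,r["location"]).round())
u,v=a.astype(int); save("s1",c["color"][v-75:v+75,u-100:u+100],4)
E
```

```text
[396.40580942 226.33309247]
{'location': [380.0, 246.8], 'score': 0.78} [586. 165. 142.]
{'location': [411.8, 169.7], 'score': 0.69} [329. 417. 117.]
```

View pics/s1.png

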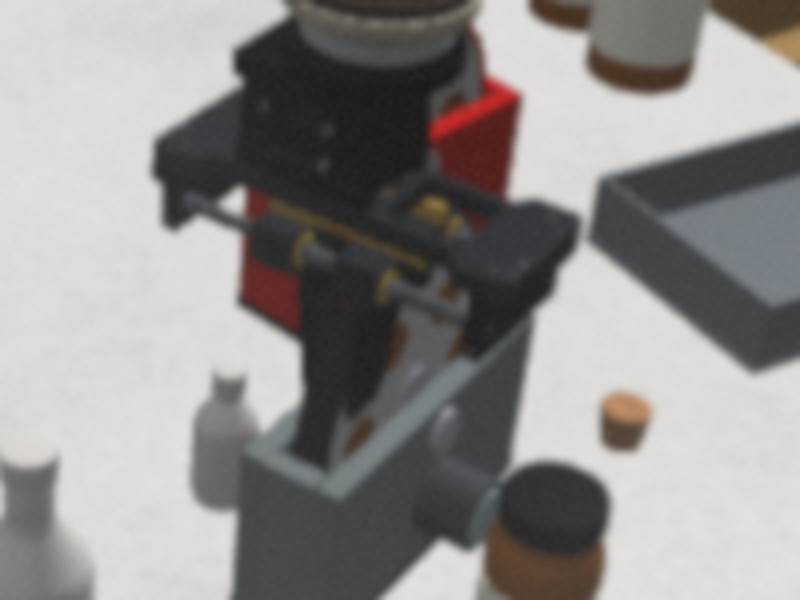

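Crop: the fingers pinch the wheel on the near-left side, and no white line shows on the uncovered part of the face. I'll release, lift and look again.

{"op": "jog_arm", "data": {"motion": [[0,0,0,0,0,0,45],[0,0,0,0,0,0,45],[0,0,0,0,0,-50,60],[0,0,0,5,0,-45,60],[0,0,0,50,0,0,60],[0,0,0,50,0,0,50],[0,0,0,0,0,0,50]]}}

```text
t: 6.45
eef_pos: [527.5, 272.2, 296.3]
tcp_rot: [-3.141, -0.0, 2.01]
ft_force: [0.2, -0.3, 0.1]
opening: 0.536
grip_force: 0.0
```

```bash
cat > look.py <<'E'
from h import *
import sys
# rectify the +x face of the wheel: 160x160mm, 2px/mm, from camera sys.argv[1]
c=env.read_camera(sys.argv[1]); yaw=np.radians(25); ax=np.array([np.cos(yaw),np.sin(yaw),0]); ay=np.array([-np.sin(yaw),np.cos(yaw),0]); C=np.array([552.7,221.2,100])
m=np.zeros((200,360,2),np.float32)
for i in range(200):
    for j in range(360): m[i,j]=proj(c,C+ax*9+ay*(j/2-90)+np.array([0,0,95-i/2]))
im=cv2.remap(c["color"],m[...,0],m[...,1],cv2.INTER_LINEAR); save(sys.argv[2],im,2)
for r in env.recognise(sys.argv[1],"zero_line"): print(r, w(c,r["location"]).round())
s=env.state(); print(s["t"],s["eef_pos"])
E
python3 look.py scene s2
```

```text
{'location': [393.8, 234.3], 'score': 0.87} [571. 204. 149.]
{'location': [302.9, 306.1], 'score': 0.55} [622.  -6.  97.]
6.55 [528.89173301 270.02339296 296.1658559 ]
```

View pics/s2.png

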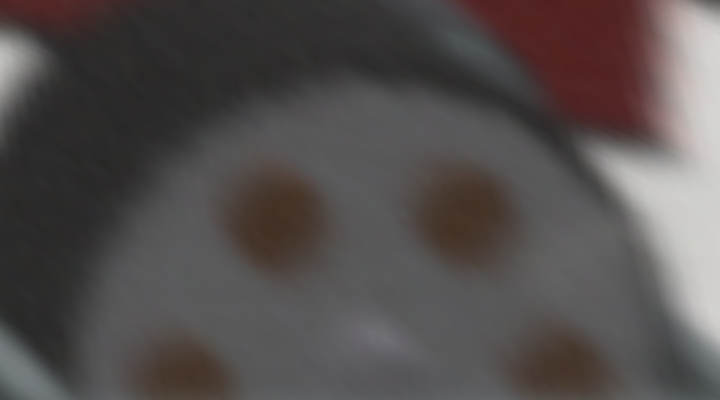

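The rectified face shows windows at about ±30° and no line. So the line lies on the far side (+90 to +170°), and another stroke the same way will bring it up.

{"op": "jog_arm", "data": {"motion": [[0,0,0,-2,0,48,45],[0,0,0,0,0,46,40],[0,0,0,0,0,0,5],[0,0,0,0,0,0,5],[0,0,0,0,0,0,5],[0,0,0,0,0,0,5],[0,0,0,0,0,0,5]]}}

```text
t: 7.42
eef_pos: [530.9, 268.3, 203.9]
tcp_rot: [3.138, 0.001, 2.007]
ft_force: [2.6, 0.3, 7.6]
opening: 0.186
grip_force: 30.0
```

{"op": "jog_arm", "data": {"motion": [[0,0,0,0,0,0,5],[0,0,0,-8.4,0,-8.4,5],[0,0,0,-9.7,0,-6.8,5],[0,0,0,-10.8,0,-5,5],[0,0,0,-11.4,0,-3,5],[0,0,0,-11.8,0,-1,5],[0,0,0,-11.8,0,1,5],[0,0,0,-11.4,0,3,5],[0,0,0,-10.8,0,5,5],[0,0,0,-9.7,0,6.8,5]]}}

```text
t: 8.68
eef_pos: [571.9, 181.7, 212.4]
tcp_rot: [3.136, 0.0, 2.006]
ft_force: [6.6, 5.9, 5.4]
opening: 0.187
grip_force: 30.0
```

{"op": "jog_arm", "data": {"motion": [[0,0,0,-8.4,0,8.4,5],[0,0,0,0,0,0,5],[0,0,0,0,0,0,45],[0,0,0,0,0,0,45],[0,0,0,0,0,-50,50],[0,0,0,5,0,-45,50],[0,0,0,50,0,0,50],[0,0,0,0,0,0,50]]}}

```text
t: 9.68
eef_pos: [549.3, 225.4, 297.9]
tcp_rot: [3.141, -0.0, 2.009]
ft_force: [-0.3, -0.5, 0.3]
opening: 0.522
grip_force: 0.0
```

```bash
python3 look.py scene s3
```

```text
{'location': [391.2, 237.3], 'score': 0.68} [577. 194. 148.]
{'location': [393.7, 171.6], 'score': 0.6} [521. 224. 251.]
9.775 [550.38803422 223.62426849 297.20454248]
```

View pics/s3.png

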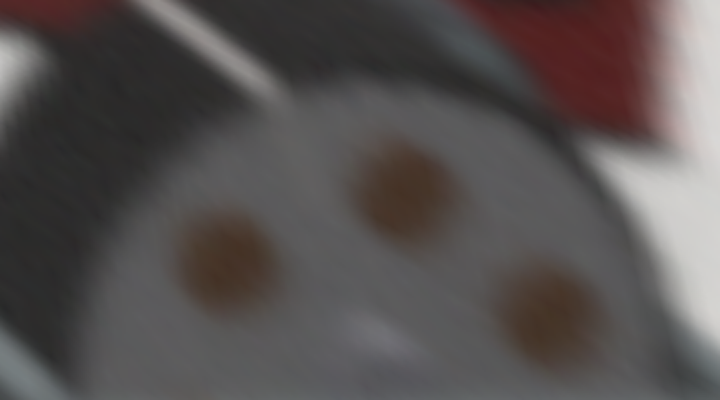

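The line shows at about (283,97), so roughly 16° past the top on the −y side. I'll correct by +16° and then measure more closely.

{"op": "jog_arm", "data": {"motion": [[0,0,0,-12.5,0,35,45],[0,0,0,0,0,36,40],[0,0,0,0,0,0,5],[0,0,0,0,0,0,5],[0,0,0,0,0,0,5],[0,0,0,0,0,0,5],[0,0,0,0,0,0,5],[0,0,0,6.3,0,-0.6,5],[0,0,0,6.3,0,0,5],[0,0,0,6.3,0,0.6,5]]}}

```text
t: 11.02
eef_pos: [549.4, 229.2, 228.3]
tcp_rot: [3.137, 0.002, 2.007]
ft_force: [5.2, -3.5, 2.6]
opening: 0.188
grip_force: 30.0
```

{"op": "jog_arm", "data": {"motion": [[0,0,0,0,0,0,5],[0,0,0,0,0,0,5],[0,0,0,0,0,0,40],[0,0,0,0,0,0,45],[0,0,0,0,0,-50,50],[0,0,0,-62,0,-22,50],[0,0,0,-20,0,0,50],[0,0,0,0,0,0,50],[0,0,0,0,0,0,50]]}}

```text
t: 12.15
eef_pos: [580.7, 158.3, 296.2]
tcp_rot: [-3.14, -0.001, 2.006]
ft_force: [-0.1, 1.0, -0.5]
opening: 0.525
grip_force: 0.0
```

```bash
cat > line.py <<'E'
from h import *
c=env.read_camera("wrist"); P=cloud(c); im=c["color"].astype(int); save("w_line",c["color"])
yaw=np.radians(25); ax=np.array([np.cos(yaw),np.sin(yaw)]); ay=np.array([-np.sin(yaw),np.cos(yaw)])
d=P[...,:2]-[552.7,221.2]; X=d@ax; Y=d@ay; Z=P[...,2]-100
rim=(np.abs(X)<8.5)&(Z>65)&(np.abs(Y)<60)
b=im.sum(-1); print("rim px",rim.sum(),"bright hist",np.percentile(b[rim],[5,50,95,99]))
m=rim&(b>b[rim].min()*.5+b[rim].max()*.5); print(m.sum(),"Y",Y[m].mean(),Y[m].std(),"X",X[m].mean(),"Z",Z[m].mean(),"ang",np.degrees(np.arctan2(Y[m].mean(),Z[m].mean())))
# wheel centre check from rim arc (circle fit in Y,Z)
y,z=Y[rim],Z[rim]; s=np.linalg.lstsq(np.c_[2*y,2*z,np.ones_like(y)],y*y+z*z,rcond=None)[0]; print("circle centre",s[:2],"R",np.sqrt(s[2]+s[0]**2+s[1]**2),"Y range",y.min(),y.max(),"X mean",X[rim].mean())
print(env.recognise("wrist","zero_line")); st=env.state(); print(st["t"],st["eef_pos"])
E
python3 line.py
```

```text
rim px 21372 bright hist [ 58.   154.   337.   536.29]
3070 Y -30.11626291361309 17.327373561456557 X -0.33606883103078167 Z 215.42400219082432 ang -7.958367926808821
circle centre [ 56.11955442 179.03723203] R 117.0917776729729 Y range -47.62704364083634 49.30420684399238 X mean -0.29810175777429054
[{'location': [326.9, 128.6], 'score': 0.97}, {'location': [375.7, 381.3], 'score': 0.54}, {'location': [274.2, 376.4], 'score': 0.33}]
12.25 [580.81034274 158.6190863  296.50960228]
```

View pics/w_line.png

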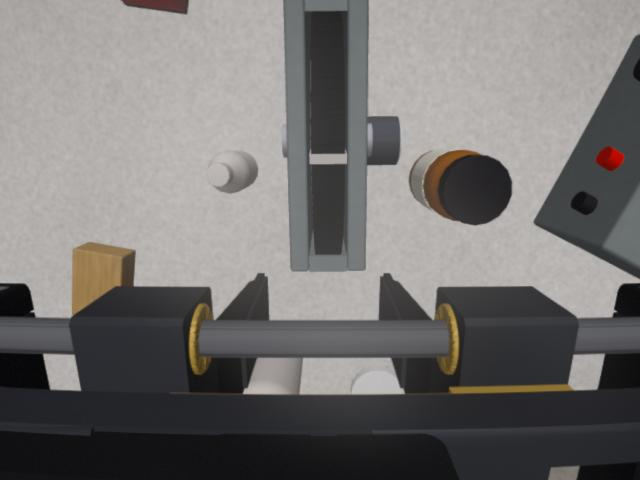

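The wrist view shows the white line across the rim at (327,158), near the top. I'll redo the fit with the gripper pixels left out.

```bash
sed -i 's/(Z>65)/(Z>60)\&(Z<84)/' line.py; cat >> line.py <<'E'
h=(np.abs(Z-4)<3)&(np.abs(X)<28)&(np.abs(Y)<110); print("housing Y",np.percentile(Y[h],[0.2,99.8]), "X", np.percentile(X[h],[.5,99.5]))
v,u=np.nonzero(m); print("px",u.mean(),v.mean())
S=env.read_camera("scene"); T=env.read_camera("top")
for n,q in (("scene",S),("top",T)):
    Q=cloud(q); D=Q[...,:2]-[552.7,221.2]; hx,hy,hz=D@ax,D@ay,Q[...,2]-100
    k=(np.abs(hz-4)<4)&(np.abs(hx)<30)&(np.abs(hy)<110); print(n,"housing Y",np.percentile(hy[k],[.5,99.5]),"X",np.percentile(hx[k],[.5,99.5]))
E
python3 line.py
```

```text
rim px 6282 bright hist [139.   163.   392.95 504.  ]
358 Y -9.42814855490198 1.585307461091795 X -0.14544089272444205 Z 79.07153570847386 ang -6.799599025824319
circle centre [1.30540343 0.69205268] R 78.62756994013041 Y range -51.684168042740694 53.85867361048251 X mean 0.01726537236956337
[{'location': [327.7, 129.6], 'score': 0.75}]
12.35 [580.96585627 158.52993526 296.76371748]
housing Y [-93.23157214  91.24376705] X [-27.77658675  27.69203231]
px 326.9553072625698 158.93016759776538
scene housing Y [-93.48448506  96.6178056 ] X [-26.51347042  29.04910146]
top housing Y [70.83374124 97.23034908] X [-27.43662844  28.97619581]
```

{"op": "jog_arm", "data": {"motion": [[0,0,0,50,0,0,45],[0,0,0,20,0,35,40],[0,0,0,0,0,35,35],[0,0,0,0,0,0,35],[0,0,0,0,0,0,5],[0,0,0,0,0,0,5],[0,0,0,0,0,0,5],[0,0,0,0,0,0,5]]}}

```text
t: 13.45
eef_pos: [553.1, 221.4, 228.6]
tcp_rot: [3.137, 0.001, 2.006]
ft_force: [5.9, 2.5, -0.5]
opening: 0.186
grip_force: 30.0
```

{"op": "jog_arm", "data": {"motion": [[0,-2,0,4.4,0,0.1,5],[0,-2,0,4.4,0,0.1,5],[0,-2,0,4.4,0,0.1,5],[0,-2,0,4.4,0,0.1,5],[0,0,0,0,0,0,5],[0,0,0,0,0,0,5],[0,0,0,0,0,0,5]]}}

```text
t: 14.32
eef_pos: [545.5, 237.5, 227.6]
tcp_rot: [3.137, 0.139, 2.006]
ft_force: [3.7, 4.7, 7.2]
opening: 0.187
grip_force: 30.0
```

{"op": "jog_arm", "data": {"motion": [[0,0,0,0,0,0,40],[0,0,0,0,0,0,45],[0,0,0,0,0,-50,50],[0,4,0,-50,0,-20,50],[0,4,0,-50,0,0,50],[0,0,0,0,0,0,50],[0,0,0,0,0,0,50]]}}

```text
t: 15.2
eef_pos: [581.9, 155.7, 305.2]
tcp_rot: [-3.141, -0.0, 2.005]
ft_force: [-0.5, 0.3, 0.5]
opening: 0.52
grip_force: 0.0
```

```bash
python3 line.py
```

```text
rim px 5775 bright hist [136.   163.   423.   534.26]
350 Y 1.602495161648854 1.615307699667486 X 0.08090386222155924 Z 79.78985000029458 ang 1.1505707466839363
circle centre [1.32663642 0.77370681] R 78.5507919082307 Y range -51.16712659706418 54.353492276380415 X mean 0.06385184536435126
[{'location': [328.9, 124.6], 'score': 0.68}]
15.3 [581.66069977 156.71275764 305.2577484 ]
housing Y [-93.62525087  90.87307505] X [-27.73095517  27.72838913]
px 327.48571428571427 131.01714285714286
scene housing Y [-93.62524177  96.01939094] X [-27.07367391  28.80307865]
top housing Y [72.12564711 97.43441622] X [-27.25785274  28.5715608 ]
```

The line now sits within 0.3° of the top, judged against the rim's own circle. Next is the lid: with the fingers closed, I'll go in behind the rib.

{"op": "jog_arm", "data": {"motion": [[0,0,4.1,-32.4,-24.1,0,50],[0,0,4.1,-34.1,-21.7,0,30],[0,0,4.1,-35.5,-19.2,0,0],[0,0,4.1,-36.8,-16.6,0,0],[0,0,4.1,-37.9,-14,0,0],[0,0,4.1,-38.8,-11.2,0,0],[0,0,4.1,-39.5,-8.4,0,0],[0,0,4.1,-40,-5.6,0,0],[0,0,4.1,-40.3,-2.7,0,0],[0,0,0,0,0,0,0]]}}

```text
t: 16.65
eef_pos: [508.4, -201.4, 305.4]
tcp_rot: [-3.141, 0.0, 1.36]
ft_force: [0.3, -0.4, 0.1]
opening: 0.002
grip_force: 0.0
```

```bash
cat > lid.py <<'E'
from h import *
st=env.state(); print(st["t"],st["eef_pos"],st["tcp_rot"],st["ft_force"],st["opening"])
yaw=np.radians(-12); R=np.array([[np.cos(yaw),np.sin(yaw)],[-np.sin(yaw),np.cos(yaw)]])
print("tcp in rib frame",R@(st["eef_pos"][:2]-[541.5,-206.5]))
for n in ("top","scene","wrist"):
    c=env.read_camera(n); Q=cloud(c); l=(Q[...,:2]-[541.5,-206.5])@R.T
    a=l[(np.abs(l[...,1])<30)&(l[...,0]>-15)&(l[...,0]<80)&(Q[...,2]>94)&(Q[...,2]<105)]
    if len(a)>20: (x,y),s,an=cv2.minAreaRect(a.astype(np.float32)); print(n,"rib",x,y,s,an,len(a),np.percentile(a[:,0],[1,99]))
E
python3 lid.py
```

```text
16.65 [ 508.44551606 -201.36029128  305.35110341] [-3.14135515e+00  1.57970715e-04  1.36009302e+00] [ 0.28529813 -0.42505576  0.05214539] 0.001747520910694502
tcp in rib frame [-33.40076969  -1.84501989]
top rib 0.05725574493408203 1.5909061431884766 (13.997194290161133, 43.454410552978516) 0.02711605466902256 131 [-6.91923737  6.82666824]
scene rib -0.44551897048950195 -0.7826480865478516 (42.6050910949707, 16.050397872924805) 89.2110824584961 219 [-7.47225074  7.36158122]
wrist rib -0.6872043609619141 -1.5034847259521484 (43.821590423583984, 14.270519256591797) 88.53324127197266 1051 [-7.7583819   6.07457647]
```

{"op": "jog_arm", "data": {"motion": [[0,0,0,1.5,0,50,0],[0,0,0,0,0,50,0],[0,0,0,0,0,40,0],[0,0,0,0,0,8,0],[0,0,0,0,0,0,0],[0,0,0,0,5,0,0],[0,0,0,0,5,0,0],[0,0,0,0,5,0,0]]}}

```text
t: 17.8
eef_pos: [524.3, -202.0, 158.3]
tcp_rot: [3.14, 0.0, 1.362]
ft_force: [-0.4, -0.4, 0.3]
opening: 0.006
grip_force: 0.0
```

{"op": "jog_arm", "data": {"motion": [[0,0,0,0,5,0,0],[0,0,0,0,5,0,0],[0,0,0,0,5,0,0],[0,0,0,0,5,0,0],[0,0,0,0,5,0,0],[0,0,0,0,5,0,0],[0,0,0,0,5,0,0],[0,0,0,0,5,0,0],[0,0,0,0,0,0,0]]}}

```text
t: 18.92
eef_pos: [563.1, -210.1, 157.5]
tcp_rot: [3.141, -0.0, 1.362]
ft_force: [0.0, 0.6, 0.2]
opening: 0.004
grip_force: 0.0
```

```bash
python3 lid.py
```

```text
18.925 [ 563.13315158 -210.12993336  157.48484574] [ 3.14137774e+00 -6.67173895e-05  1.36230199e+00] [0.0236456  0.58270108 0.21887964] 0.003928954628972277
tcp in rib frame [21.9151209   0.94717452]
scene rib 44.75992965698242 -0.39151763916015625 (39.274627685546875, 4.311116695404053) 89.81214141845703 43 [42.59698688 46.75394599]
wrist rib 29.412967681884766 15.19290828704834 (30.975841522216797, 9.5790376663208) 7.523106098175049 977 [16.09832829 44.58130818]
```

{"op": "jog_arm", "data": {"motion": [[0,0,0,0,3,0,0],[0,0,0,0,3,0,0],[0,0,0,0,3,0,0],[0,0,0,0,1,0,0],[0,0,0,0,1,0,0],[0,0,0,0,0,0,0]]}}

```text
t: 19.82
eef_pos: [573.6, -212.3, 157.5]
tcp_rot: [3.142, -0.0, 1.362]
ft_force: [0.9, -0.8, 0.6]
opening: 0.008
grip_force: 0.0
```

{"op": "jog_arm", "data": {"motion": [[0,0,0,0,1,0,0],[0,0,0,0,0,0,0]]}}

```text
t: 20.08
eef_pos: [574.6, -212.6, 157.6]
tcp_rot: [3.141, -0.0, 1.362]
ft_force: [0.4, -0.3, 0.6]
opening: 0.007
grip_force: 0.1
```

{"op": "jog_arm", "data": {"motion": [[0,0,0,0,1,0,0],[0,0,0,0,0,0,0]]}}

```text
t: 20.32
eef_pos: [575.6, -212.8, 157.6]
tcp_rot: [3.141, -0.0, 1.362]
ft_force: [-0.6, 0.4, 0.4]
opening: 0.006
grip_force: 0.1
```

{"op": "jog_arm", "data": {"motion": [[0,0,0,0,1,0,0],[0,0,0,0,0,0,0]]}}

```text
t: 20.58
eef_pos: [576.6, -213.0, 157.6]
tcp_rot: [3.141, -0.0, 1.362]
ft_force: [-0.4, 0.4, 0.6]
opening: 0.003
grip_force: 0.1
```

{"op": "jog_arm", "data": {"motion": [[0,0,0,0,1,0,0],[0,0,0,0,0,0,0]]}}

```text
t: 20.82
eef_pos: [577.6, -213.2, 157.6]
tcp_rot: [3.141, -0.0, 1.362]
ft_force: [-0.1, 0.2, 0.3]
opening: 0.005
grip_force: 0.1
```

{"op": "jog_arm", "data": {"motion": [[0,0,0,0,1,0,0],[0,0,0,0,0,0,0]]}}

```text
t: 21.08
eef_pos: [578.5, -213.4, 157.5]
tcp_rot: [3.142, -0.0, 1.362]
ft_force: [-0.6, 0.3, -0.1]
opening: 0.005
grip_force: 0.1
```

{"op": "jog_arm", "data": {"motion": [[0,0,0,0,1,0,0],[0,0,0,0,0,0,0]]}}

```text
t: 21.32
eef_pos: [579.1, -213.5, 157.5]
tcp_rot: [-3.141, -0.0, 1.362]
ft_force: [-3.4, 0.9, 1.8]
opening: 0.002
grip_force: 2.1
```

```bash
python3 lid.py
```

```text
21.325 [ 579.11497837 -213.47751367  157.49032735] [-3.14050409e+00 -2.74540831e-04  1.36230975e+00] [-3.36875677  0.92596885  1.75107179] 0.002310875150422745
tcp in rib frame [38.24370751  0.9955555 ]
wrist rib 45.50088119506836 15.668662071228027 (29.581871032714844, 10.712455749511719) 7.818122386932373 1063 [32.75716148 60.05650111]
```

Contact with the taper begins. I'll push on up to about 15 N.

{"op": "jog_arm", "data": {"motion": [[0,0,0,0,1,0,0],[0,0,0,0,0,0,0]]}}

```text
t: 21.72
eef_pos: [579.4, -213.5, 157.5]
tcp_rot: [-3.139, -0.0, 1.362]
ft_force: [-10.0, 1.6, 5.2]
opening: 0.003
grip_force: 5.3
```

{"op": "jog_arm", "data": {"motion": [[0,0,0,0,1,0,0],[0,0,0,0,0,0,0]]}}

```text
t: 21.98
eef_pos: [579.6, -213.6, 157.5]
tcp_rot: [-3.136, -0.001, 1.362]
ft_force: [-15.6, 2.1, 8.1]
opening: 0.004
grip_force: 8.0
```

{"op": "jog_arm", "data": {"motion": [[0,0,0,0,0.5,0,0],[0,0,0,0,0,0,0],[0,0,0,0,0,0,0]]}}

```text
t: 22.35
eef_pos: [579.7, -213.6, 157.4]
tcp_rot: [-3.135, -0.001, 1.363]
ft_force: [-17.4, 1.6, 10.1]
opening: 0.005
grip_force: 9.4
```

{"op": "jog_arm", "data": {"motion": [[0,0,0,0,-4,0,0],[0,0,0,0,-8,0,0],[0,0,0,0,-10,-5,0],[0,0,0,0,0,-50,0],[0,0,0,0,0,-60,0],[0,0,0,0,-62,-30,0],[0,0,0,0,-62,0,0],[0,0,0,0,0,0,0]]}}

```text
t: 23.35
eef_pos: [441.2, -183.8, 300.6]
tcp_rot: [-3.142, -0.0, 1.361]
ft_force: [0.1, -0.6, 0.3]
opening: 0.01
grip_force: 0.0
```

```bash
python3 lid.py; sed -i 's/"wrist"/"scene"/g' line.py; python3 line.py; python3 - <<'E'
from h import *
c=env.read_camera("top"); save("end",c["color"][120:320,150:520],2.1)
for t in ("zero_line","measuring_glass"):
    print(t,[(np.round(r["location"]),round(r["score"],2)) for r in env.recognise("top",t)[:2]])
E
```

```text
23.35 [ 441.18651404 -183.81265147  300.62425699] [-3.14153635e+00 -6.20877107e-05  1.36148919e+00] [ 0.05256246 -0.56856669  0.25932595] 0.009745516258725762
tcp in rib frame [-102.8383606     1.33522905]
top rib 52.786895751953125 2.081453323364258 (15.41830825805664, 43.67311096191406) 0.5073786377906799 141 [45.20410257 59.94103862]
scene rib 54.059776306152344 0.28057289123535156 (42.77936935424805, 16.713281631469727) 89.2348861694336 248 [46.13459162 61.95676088]
wrist rib 52.84552001953125 -0.7521190643310547 (44.47145080566406, 14.330390930175781) 89.16697692871094 1152 [45.98373694 59.52799122]
rim px 317 bright hist [129.8  147.   386.4  443.84]
29 Y 2.4947650007841315 3.155489697666857 X 0.7380294597119398 Z 79.74867201688379 ang 1.7917904026799973
circle centre [-0.73969796 18.07734672] R 61.70409954540069 Y range -50.060547895787586 50.712621465914445 X mean 1.093236190882824
[{'location': [394.1, 234.3], 'score': 0.92}, {'location': [392.5, 167.0], 'score': 0.6}]
23.6 [ 445.50761271 -185.41205389  299.70273019]
housing Y [-93.98034358  96.89812978] X [-26.58705628  27.92351962]
px 399.0689655172414 212.82758620689654
scene housing Y [-93.19372787  95.37507974] X [-26.83068302  29.0964015 ]
top housing Y [-91.62448819  96.94867201] X [-26.70385625  28.71207784]
zero_line [(array([166., 340.]), 0.67), (array([233., 232.]), 0.6)]
measuring_glass [(array([449., 162.]), 0.6)]
```

View pics/end.png

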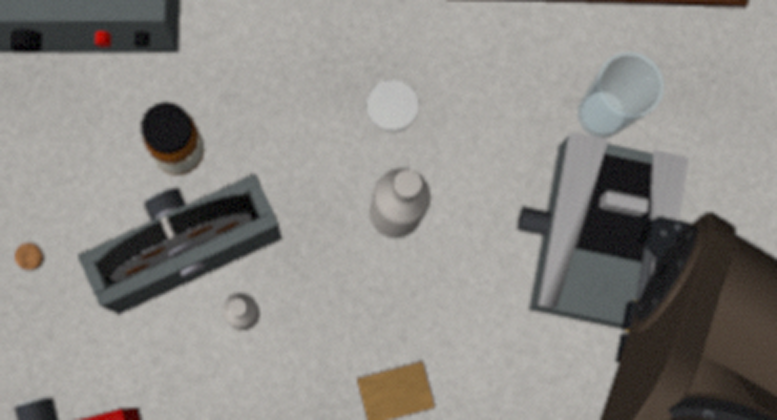

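The lid is wedged over the well (rib at end-crop (625,203)), the line is at the top of the wheel (168,228), and the bystanders have not moved. I'll hand in the job.

```bash
python3 -c "
from cell import env
print(env.job_done())"
```

```text
the job is handed in; nothing more can be done
None
```

I set the wheel's zero line to within about 0.3° of straight up and pushed the lid home with about 17 N, measured within 1–2 mm of the home point. The other things on the bench look untouched, and I handed the job in after about 24 s; no verdict came back.

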